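Clamp the mortar cube in the lever press

ROBOT

A 6-joint arm with a two-finger parallel gripper is mounted at the origin on a cart in front of the work surface, level with it; the furniture and walls round the work are solid. World frame = base frame: x ahead of the robot, y to its left, z up, the work surface at z = 0. Lengths are in mm, angles in rad, forces in N, time in s.
With the tool pointing down it reaches from about 350 to 875 mm from the base axis. Payload 4.2 kg.
Tool frame: the origin (TCP) lies midway between the tips of the shut fingers; the grasp point (between the pads) lies 19 mm behind it; z points along the fingers, y is the line along which they close (so a half turn about z gives the same grasp; the last joint's range is limited). The gripper opens to 85 mm and grips with 20 to 120 N. Pads are 22 mm wide; open, the fingers measure 114 mm over their backs; the gripper's body (76 mm by 85 mm) begins 54 mm behind the grasp point. The pads swing forward as they close: fully open they stand 13 mm farther back than shut.
Start: joints at [-1.041, 0.385, 0.008, 0, -1.194, -0.259], TCP at [167.205, -602.197, 231.312] pointing down, gripper open.
Joint ranges: [-3.14, 3.14], [-1.21, 2.06], [-1.07, 1.41], [-3.16, 2.05], [-2.99, -0.16], [-3.1, 3.1]. Speed limits (rad/s): [2.79, 2.79, 3.14, 3.14, 3.14, 3.14].

INTERFACE

Orientations are given as a unit quaternion [x, y, z, w].
In Python, from bench import arm, eyes, nets gives the robot as it stands.
- The arm moves only by the tool apply_moves, never from a script. Its arguments are lists of equal length, an entry for each row: "delta_rot": the turn, a rotation vector about the tool's x, y, z as a fraction of full scale, a list of three; "xyz": the shift along the tool's x, y, z as a fraction of full scale, a list of three; "hand": the gripper command: -1 is fully open, 1 is shut, values between are in proportion. In form: {"delta_rot": [[ax, ay, az], ...], "xyz": [[dx, dy, dz], ...], "hand": [hand, ...]}. A call has 1 to 20 rows; each row shifts and turns the commanded pose from where the row before left it, along the tool's axes as they then stand; what a row does not reach is not made up. Full scale, the value 1, is 0.025 m for a shift and 6 degrees for a turn. A row lasts 1/12 s, in which the tool goes at most 41.7 mm and 7.16 degrees, less where a joint would pass 70% of its speed; a pose out of reach is approached as far as the arm can. A call with a number of a shift or a turn outside -1 to 1 is refused whole. A call with a gripper value outside its range is refused whole. The fingers move at their own pace and stop on an object; the grip force is fixed at half the most. Time passes only in rows, so rows that do not move let the fingers close. It gives the time, the measured TCP pose, the force, the opening and the grip force at its end, in the units of the state.
- arm.read_state(): the state, without advancing time (a new reading comes with each control period).
- eyes.get_image(name): name is "scene" or "top" or "wrist"; returns a dict with "frame" (400x640x3 uint8, red, green, blue), "range_z" (400x640 float32, mm along the optical axis (not along the pixel's ray), 0 where there is no reading), "camera_matrix" (3x3 intrinsics, pixels), "R" (3x3) and "t" (3): a world point X has camera coordinates R X + t; the wrist camera has in their place "hand_eye" (4x4, takes a point from camera to tool coordinates, whose origin is the TCP and whose axes are the flange's). Camera axes: x right, y down, z forward; pixel columns grow to the right and rows downward; lengths in mm; the calibration is good to about 2 mm. A picture is of the moment at which its call begins: read the wrist's pose just before it.
- arm.job_done(): hands the job in; it is judged then, once.
Trained networks look in a picture, given as the dict that the camera call returned (one of the last four; its "shot" number tells which), for a name from the list of things; names that differ only in an ending like _2 or _b are one class to them, and where a whole thing is asked for, a point or a joint stands for the part that bears it (a point fixed in the world has none). Each returns a list of dicts, best first, with "score" (0 to 1); they miss things now and then, are a little off and sometimes report something else, mostly with a low value. They report only what shows in the picture. A call takes as long as a camera call. They do not tell look-alikes from the thing itself.
- nets.look_for(name, picture): "bbox" ([left, top, right, bottom] in pixels, round what is visible of it).
- nets.masks_of(name, picture): "region" (400x640 bool, what is visible of it) and "bbox" ([left, top, right, bottom] in pixels, round what is visible of it).
The state is a dict: "clock": time; "joints": joint angles; "joint_vel": joint speeds; "joint_efforts": joint torques, N m; "position": TCP position; "ee_rot": TCP orientation; "contact_force": force on the tool from outside, world axes, zero at the start; "wrist_torque": the same for the moment, N m; "gripper_width": finger opening in mm; "grasp_force": force on a finger pad.
Only numpy, scipy, OpenCV 4.12 (cv2) and the standard library are available. Lean on these libraries where they do the work, as an engineer would, in place of code of your own. Each camera call takes 0.05 s, during which the arm holds its last target. There are 200 camera calls.

TASK

Two identical hand lever presses stand on the bench, both with their levers raised; one has a grey mortar cube on its anvil, the other a rubber bung. Clamp the mortar cube: press the release button on top of that press's lever grip, keep it pressed and swing the lever fully down to its stop, then let go. Do not lower the other press's lever, and leave the cube where it stands.

Things in the scene. Friction and masses are not known exactly. Their poses are not given: they have to be found in the camera images.
- clamp_button_top (a point): Top centre of the release button on the cube's press: aluminium plate, 36 mm along the lever x 24 mm, 8 mm proud of the black grip (110x36x26 mm) at the lever's end. Goes in 5 mm (1 to 3.5 N), springs back. Axes: +x along the lever to its pivot, +z out of the button, y the level pivot axis. Pivot: 200 mm along +x, 21 mm along -z (16 mm with the button in), 110 mm over the bench.
- clamp_lever (a joint): Swing of that lever, rad: 0 = raised (0.38 above level), 0.60 = at its stop (0.22 below level). Button out: a pawl locks it every 0.2 rad. Button in: it swings stiffly (5 to 7 N at the button, about 8 N at the end where its sprung foot meets the cube) and stays where left. Pushing down on the button does both; the button goes almost straight down, from 205 to about 85 mm.
- specimen: Mortar cube, grey, 28 mm, loose on the 46 mm square steel anvil of the press to use, under the lever's round foot. Origin: centre of its underside, 30 mm over the bench. The press base is 260x100x12 mm, fixed, its lever's end towards the robot (within 0.25 rad of -x).
- spare_lever (a joint): Swing of the lever on the other, identical press (tapered rubber bung on its anvil), rad, same meaning; it stays raised at 0.
Mind the look-alikes: they are no part of the job. Of the things that look like the specimen, the middle-sized one is meant.

How it is judged:
By the outcome, as a careful person would: the job done as asked, in the order asked, and still so for the second after the job is handed in, with the robot touching nothing.
It also fails if it takes over 32 s, if anything falls off the work surface, if the arm or the gripper's body presses on something with over 40 N, if the wrist force passes 120 N, or if a joint passes its speed limit or range.

## Working session

There is one attempt and no reset: what is moved stays moved. The work goes in short steps, Python scripts to look and compute and a tool call to move; the robot and the scene stay as the last step left them, time stands still between calls to the robot, and variables do not carry over. Pictures are saved under pics/ and viewed, at most 10 in all, crops included, and the job is handed in when it is done.

Besides the shell and the picture viewer there is one more tool, called as name(argument=value, ...) on one line, values as JSON. apply_moves: Moves the arm, as the interface text tells. Its arguments: {"type":"object","properties":{"delta_rot":{"type":"array"},"xyz":{"type":"array"},"hand":{"type":"array"}},"required":["delta_rot","xyz","hand"]}

```bash
mkdir -p pics; cat > h.py <<'E'
from bench import arm, eyes, nets
import numpy as np, cv2
from scipy.spatial.transform import Rotation as Ro
def cloud(p):
    K=np.array(p["camera_matrix"]);z=p["range_z"].astype(float)
    v,u=np.mgrid[0:400,0:640]
    c=np.stack([(u-K[0,2])/K[0,0]*z,(v-K[1,2])/K[1,1]*z,z],-1)
    if "hand_eye" in p:
        H=np.array(p["hand_eye"]);s=p["st"]
        c=c@H[:3,:3].T+H[:3,3]
        w=c@Ro.from_quat(s["ee_rot"]).as_matrix().T+np.array(s["position"])
    else: w=(c-np.array(p["t"]).ravel())@np.array(p["R"])
    w[z==0]=np.nan
    return w
def shot(n):
    s=arm.read_state();p=eyes.get_image(n);p["st"]=s;return p
def save(n,im): cv2.imwrite("pics/"+n,cv2.cvtColor(np.ascontiguousarray(im),cv2.COLOR_RGB2BGR))
E
python3 - <<'E'
from h import *
for n in("top","scene"):
    p=shot(n);w=cloud(p);save(n+"1.png",p["frame"]);np.save(n+".npy",w)
    for k in("clamp_button_top","specimen","clamp_lever"):
        for m in nets.masks_of(k,p):
            q=w[m["region"]];print(n,k,round(m["score"],2),m["bbox"],np.nanmedian(q,0).round(),np.nanmax(q,0).round(),np.nanmin(q,0).round())
print(arm.read_state())
E
```

```text
top clamp_button_top 0.61 [376.3, 237.3, 388.3, 254.5] [517. -56. 203.] [535. -43. 210.] [500. -70. 186.]
top specimen 0.56 [313.8, 168.2, 324.6, 184.3] [691.  71.  35.] [713.  89.  40.] [670.  52.  27.]
top specimen 0.47 [317.2, 211.3, 325.6, 221.2] [588.  66.  19.] [596.  74.  22.] [580.  58.  16.]
top specimen 0.43 [369.9, 202.5, 380.7, 218.6] [602. -65.  56.] [612. -57.  62.] [589. -83.  32.]
top clamp_lever 0.77 [366.1, 165.7, 399.2, 275.9] [548. -63. 181.] [707. -29. 216.] [ 457. -112.   13.]
scene clamp_button_top 0.43 [393.3, 165.6, 413.3, 171.8] [513. -54. 205.] [533. -45. 211.] [499. -70. 194.]
scene specimen 0.59 [293.8, 199.1, 311.3, 222.5] [686.  73.  33.] [713.  92.  39.] [667.  43.  -0.]
scene specimen 0.45 [366.2, 181.5, 382.1, 203.6] [597. -73.  52.] [645. -60.  60.] [ 584. -126.   11.]
scene clamp_lever 0.59 [349.8, 143.5, 426.3, 188.4] [537. -57. 182.] [771. -31. 217.] [ 455. -270.   -2.]
{'clock': 0.4, 'joints': array([-1.04142024e+00,  3.84840701e-01,  7.70292965e-03, -9.19230660e-05,
       -1.19400944e+00, -2.58594904e-01]), 'joint_vel': array([-0.0005361 , -0.00287042,  0.00187988, -0.00032988, -0.0011791 ,
       -0.00040194]), 'joint_efforts': array([-7.57975135e-05, -3.91589355e+01,  1.88328552e+01,  4.18465734e+00,
       -1.50379463e-03,  8.12183494e-07]), 'position': array([ 167.17105319, -602.11222629,  231.13613717]), 'ee_rot': array([-1.34960573e-01,  9.90850953e-01,  1.78407779e-04, -2.78878257e-05]), 'contact_force': array([-1.16115524,  0.7665551 ,  0.44264245]), 'wrist_torque': array([-0.03062709, -0.00574624,  0.05036497]), 'grasp_force': 0.0, 'gripper_width': 85.27804199478443}
```

```bash
python3 - <<'E'
import cv2
a=cv2.imread("pics/top1.png")[120:300,230:470];b=cv2.imread("pics/scene1.png")
cv2.imwrite("pics/topc.png",cv2.resize(a,(800,600),interpolation=cv2.INTER_CUBIC))
E
```

```text
(no output)
```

View pics/scene1.png

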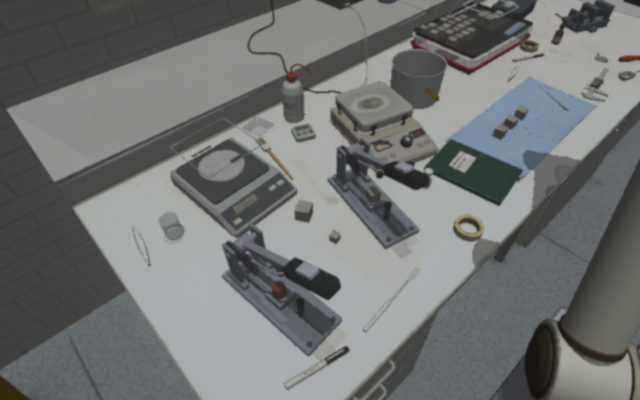

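View pics/topc.png

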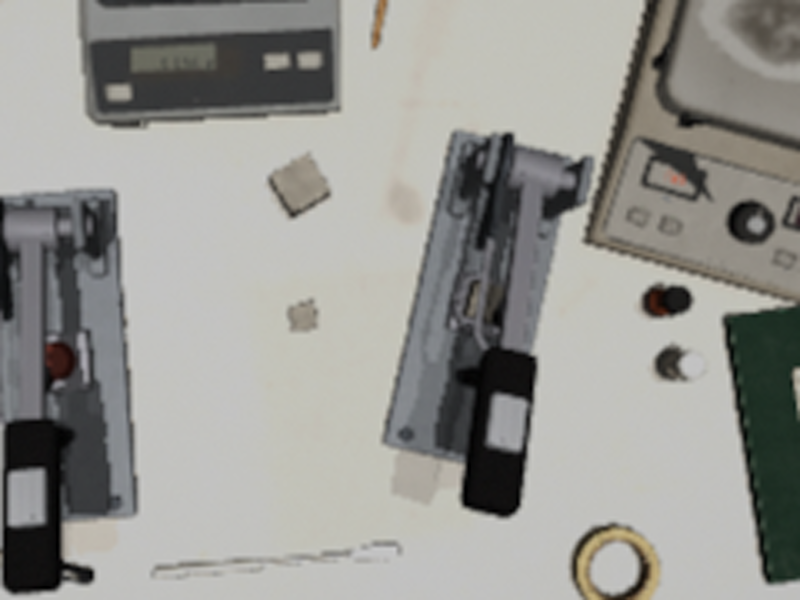

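The cube's press is the one at scene (385,190), with grey on its anvil. The press at (280,290) holds the red bung. The loose cubes at (303,210), about 40 mm, and (335,236), about 20 mm, are decoys: one is larger and one smaller than the middle-sized 28 mm cube on the anvil at about (374,193). I'll confirm with an enlarged crop and fit the lever direction.

```bash
python3 - <<'E'
from h import *
p=None
for n in("scene","top"):
    p=shot(n);w=cloud(p)
    B=nets.masks_of("clamp_button_top",p);L=nets.masks_of("clamp_lever",p)
    for b in B:
        q=w[b["region"]];q=q[~np.isnan(q[:,0])];print(n,"btn",b["bbox"],q.mean(0).round(1),(q.min(0)+q.max(0))/2)
    if L:
        q=w[L[0]["region"]];q=q[~np.isnan(q[:,0])]
        q=q[(q[:,2]>125)&(q[:,0]<700)&(abs(q[:,1]+70)<60)]
        g=q[q[:,0]<570];print("grip",g.min(0),g.max(0))
        for lo in range(450,680,25):
            s=q[(q[:,0]>=lo)&(q[:,0]<lo+25)]
            if len(s)>3: print(lo,len(s),s.mean(0).round(1),np.percentile(s[:,1],[5,95]).round(1))
    # base top plane edges
    m=(w[...,2]>6)&(w[...,2]<18)&(w[...,0]>420)&(w[...,0]<780)&(w[...,1]<15)&(w[...,1]>-150)
    r=cv2.minAreaRect(w[m][:,:2].astype(np.float32));print("base",r)
    if n=="scene": save("sc2.png",cv2.resize(p["frame"][135:250,270:440],None,fx=4.7,fy=4.7,interpolation=cv2.INTER_CUBIC))
E
```

```text
scene btn [394.5, 162.7, 412.9, 175.7] [514.2 -55.6 204.2] [516.64320741 -57.29193512 202.30686735]
grip [456.33068975 -84.93058891 160.43607201] [569.33651408 -31.16068743 216.45625061]
450 198 [465.5 -45.7 207.2] [-60.7 -32.2]
475 182 [487.6 -44.8 203.9] [-64.2 -33.6]
500 205 [511.3 -49.5 198.4] [-66.2 -39.5]
525 141 [536.9 -53.  185.1] [-71.7 -44.1]
550 96 [560.1 -59.3 173.1] [-77.6 -48.7]
575 128 [586.7 -68.3 150.6] [-80.1 -49. ]
600 88 [612.2 -72.  147.6] [-86.8 -54.1]
625 80 [636.8 -77.8 137.8] [-91.5 -58.9]
650 39 [661.5 -88.9 130.5] [-97.7 -82.1]
675 36 [691.3 -96.1 126.4] [-112.4  -83.3]
base ((604.4141235351562, -78.11070251464844), (102.26202392578125, 261.7552795410156), 77.89791870117188)
top btn [376.8, 236.6, 387.6, 255.9] [517.4 -56.3 203.1] [517.4011632 -56.9099761 198.7350778]
grip [456.86028269 -79.32813265 161.22843973] [569.86282095 -28.2714549  216.47591799]
450 113 [467.5 -46.6 210.4] [-61.2 -30.2]
475 229 [487.2 -48.1 206.2] [-66.4 -31.9]
500 217 [512.9 -52.3 200.9] [-70.8 -37.3]
525 188 [537.2 -58.7 188.4] [-75.8 -43. ]
550 153 [560.8 -62.1 174.6] [-76.5 -47.5]
575 97 [588.4 -70.4 156.3] [-79.4 -63.5]
600 79 [612.8 -76.7 149.8] [-86. -69.]
625 79 [637.4 -82.2 139.5] [-90.7 -74.8]
650 68 [661.4 -87.3 130.5] [-95.4 -79.5]
675 38 [690.6 -94.  126. ] [-108.2  -81.3]
base ((604.5177612304688, -75.69731140136719), (100.34091186523438, 259.8470764160156), 77.61420440673828)
```

View pics/sc2.png

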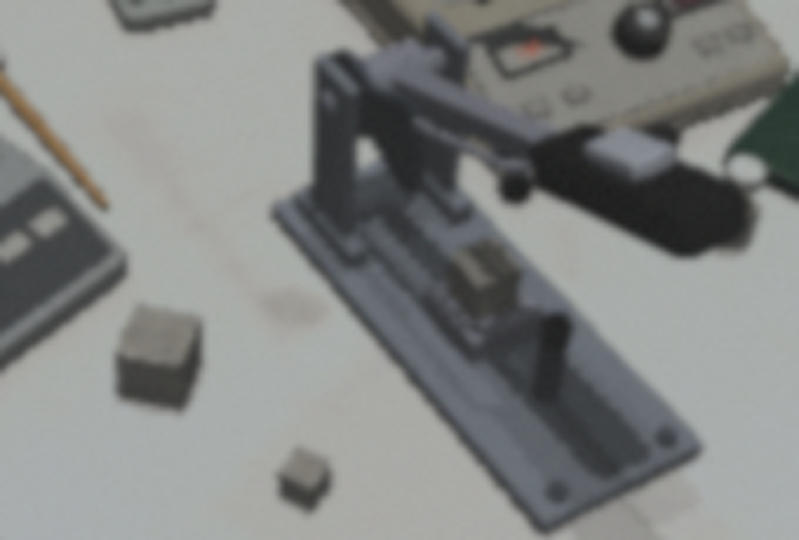

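The enlarged crop shows the 28 mm grey cube on this press's anvil, with the button plate at crop (630,150). The loose cubes at crop (160,355) and (303,478) are clearly bigger and smaller. The lever yaw is about -0.214 rad and the button top is at about (516,-56,204).

apply_moves(xyz=[[-0.99,0.85,-0.69],[-0.99,0.85,-0.69],[-0.99,0.85,-0.69],[-0.99,0.85,-0.69],[-0.99,0.85,0],[-0.99,0.85,0],[-0.99,0.85,0],[-0.99,0.85,0],[-0.99,0.85,0],[-0.99,0.85,0],[-0.99,0.85,0],[-0.99,0.85,0],[-0.99,0.85,0],[-0.99,0.85,0],[-0.99,0.85,0],[-0.99,0.85,0],[-0.99,0.85,0],[-0.99,0.85,0],[-0.99,0.85,0],[-0.99,0.85,0]], delta_rot=[[0,0,0],[0,0,0],[0,0,0],[0,0,0],[0,0,0],[0,0,0],[0,0,0],[0,0,0],[0,0,0],[0,0,0],[0,0,0],[0,0,0],[0,0,0],[0,0,0],[0,0,0],[0,0,0],[0,0,0],[0,0,0],[0,0,0],[0,0,0]], hand=[1,1,1,1,1,1,1,1,1,1,1,1,1,1,1,1,1,1,1,1])

```text
clock: 2.37
position: [531.1, -58.7, 300.6]
ee_rot: [-0.135, 0.991, -0.0, 0.0]
contact_force: [0.8, -1.0, -0.6]
gripper_width: 0.4
grasp_force: 0.0
```

apply_moves(xyz=[[0,0,0],[0,0,0],[0,0,0],[0,0,0],[0,0,0],[0,0,0],[0,0,0],[0,0,0],[0,0,0],[0,0,0],[0,0,0]], delta_rot=[[0,0,0.924],[0,0,0.924],[0,0,0.924],[0,0,0.924],[0,0,0.924],[0,0.907,0],[0,0.907,0],[0,0.907,0],[0,0.907,0],[0,0,0],[0,0,0]], hand=[1,1,1,1,1,1,1,1,1,1,1])

```text
clock: 3.28
position: [531.1, -60.5, 298.7]
ee_rot: [0.105, 0.976, 0.02, -0.188]
contact_force: [-0.4, 0.5, -0.1]
gripper_width: 0.2
grasp_force: 0.0
```

```bash
python3 - <<'E'
from h import *
p=shot("wrist");w=cloud(p);save("w1.png",p["frame"]);s=p["st"]
R=Ro.from_quat(s["ee_rot"]).as_matrix();print(s["position"],R.round(3),s["contact_force"])
for b in nets.masks_of("clamp_button_top",p):
    q=w[b["region"]];q=q[~np.isnan(q[:,0])]
    c=np.median(q,0);t=(q-s["position"])@R
    print(b["score"],b["bbox"],c,"tool",np.median(t,0),np.percentile(t,[2,98],axis=0).round(1))
E
```

```text
[531.13705256 -60.46372817 298.68976422] [[-0.907  0.212 -0.364]
 [ 0.197  0.977  0.078]
 [ 0.372 -0.001 -0.928]] [-0.36138634  0.51812487 -0.09020999]
0.86 [305.0, 204.3, 332.5, 248.8] [513.78942318 -58.77403273 204.69015062] tool [-18.51789089  -2.05919713  93.33268818] [[-35.1 -13.7  91.7]
 [ -5.3   9.6 100.9]]
```

View pics/w1.png

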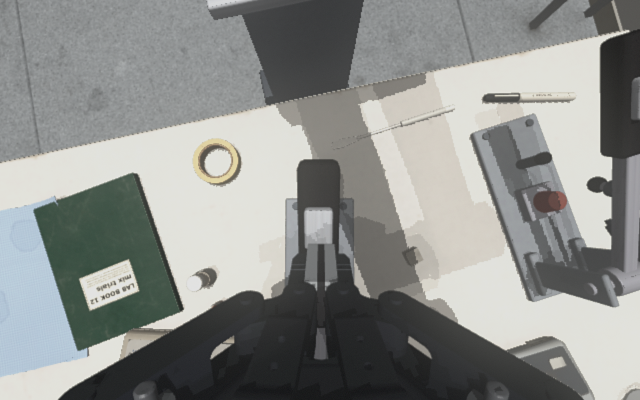

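The wrist view shows the cube press's button at (319,226), partly hidden behind the shut fingertips, with the bung press at far right. In tool axes the button centre is about (-22, -0.5, 94). I'll go to 9 mm above it.

apply_moves(xyz=[[-0.22,0,0.85],[-0.22,0,0.85],[-0.22,0,0.85],[-0.22,-0.02,0.85],[0,0,0],[0,0,0],[0,0,0.12],[0,0,0.12],[0,0,0]], delta_rot=[[0,0,0],[0,0,0],[0,0,0],[0,0,0],[0,0,0],[0,0,0],[0,0,0],[0,0,0],[0,0,0]], hand=[1,1,1,1,1,1,1,1,1])

```text
clock: 4.13
position: [517.5, -57.8, 208.5]
ee_rot: [0.104, 0.977, 0.02, -0.187]
contact_force: [-0.0, 0.3, -0.1]
gripper_width: 0.3
grasp_force: 0.0
```

```bash
python3 - <<'E'
from h import *
s=arm.read_state();R=Ro.from_quat(s["ee_rot"]).as_matrix();print((np.array([517,-56.8,203.5])-s["position"])@R, s["contact_force"])
p=shot("scene");save("s3.png",cv2.resize(p["frame"][110:230,320:460],None,fx=5,fy=5,interpolation=cv2.INTER_CUBIC))
E
```

```text
[-1.18291839  0.86993527  4.94205189] [-0.03744475  0.34963449 -0.069225  ]
```

View pics/s3.png

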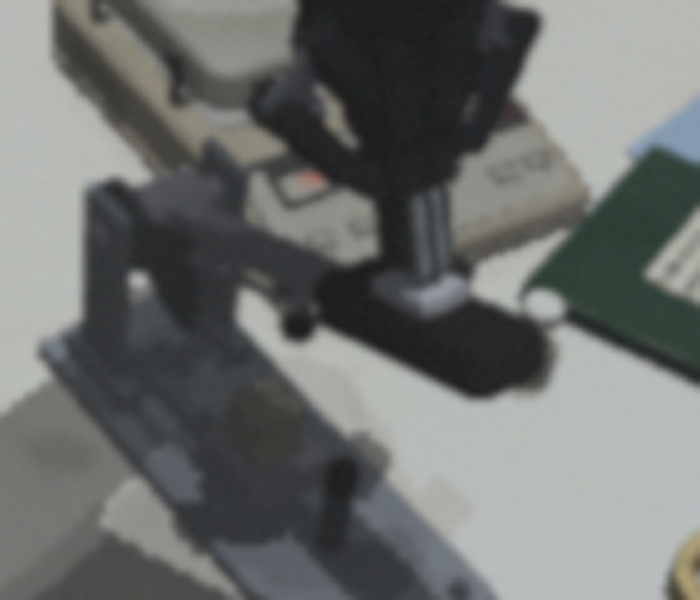

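The fingertips are right over the button (430,285 in the crop). I'll press it in.

apply_moves(xyz=[[0,0,0.08],[0,0,0.08],[0,0,0.08],[0,0,0.08],[0,0,0.06],[0,0,0]], delta_rot=[[0,0,0],[0,0,0],[0,0,0],[0,0,0],[0,0,0],[0,0,0]], hand=[1,1,1,1,1,1])

```text
clock: 4.68
position: [514.3, -57.2, 199.6]
ee_rot: [0.104, 0.977, 0.02, -0.187]
contact_force: [-0.2, -0.2, 4.3]
gripper_width: 0.1
grasp_force: 2.0
```

apply_moves(xyz=[[0,0,0.08],[0.016,0,0.2],[0.016,0,0.2],[0.016,0,0.2],[0.016,0,0.2],[0.016,0,0.2],[0.016,0,0.2],[0.016,0,0.2],[0.016,0,0.2]], delta_rot=[[0,0,0],[0,-0.239,0],[0,-0.239,0],[0,-0.239,0],[0,-0.239,0],[0,-0.239,0],[0,-0.239,0],[0,-0.239,0],[0,-0.239,0]], hand=[1,1,1,1,1,1,1,1,1])

```text
clock: 5.43
position: [500.8, -54.3, 161.0]
ee_rot: [0.105, 0.991, 0.009, -0.086]
contact_force: [1.9, -0.5, 7.2]
gripper_width: -0.3
grasp_force: 3.2
```

apply_moves(xyz=[[0.016,0,0.2],[0.016,0,0.2],[0.016,0,0.2],[0.016,0,0.2],[0.016,0,0.2],[0.016,0,0.2],[0.016,0,0.2],[0.016,0,0.2],[0.016,0,0.2],[0.016,0,0.2],[0.016,0,0.2],[0.016,0,0.2],[0.016,0,0.2]], delta_rot=[[0,-0.239,0],[0,-0.239,0],[0,-0.239,0],[0,-0.239,0],[0,-0.239,0],[0,-0.239,0],[0,-0.239,0],[0,-0.239,0],[0,-0.239,0],[0,-0.239,0],[0,-0.239,0],[0,-0.239,0],[0,-0.239,0]], hand=[1,1,1,1,1,1,1,1,1,1,1,1,1])

```text
clock: 6.52
position: [494.6, -52.5, 96.8]
ee_rot: [0.105, 0.992, -0.007, 0.076]
contact_force: [1.6, -4.2, 7.2]
gripper_width: -0.2
grasp_force: 3.4
```

```bash
python3 - <<'E'
from h import *
p=shot("scene");save("s4.png",cv2.resize(p["frame"][110:230,320:460],None,fx=5,fy=5,interpolation=cv2.INTER_CUBIC))
s=arm.read_state();print(s["position"],s["contact_force"],s["clock"])
E
```

```text
[493.19892783 -52.42370779  95.68011225] [ 1.45151255 -0.70989469  5.51881343] 6.5667
```

View pics/s4.png

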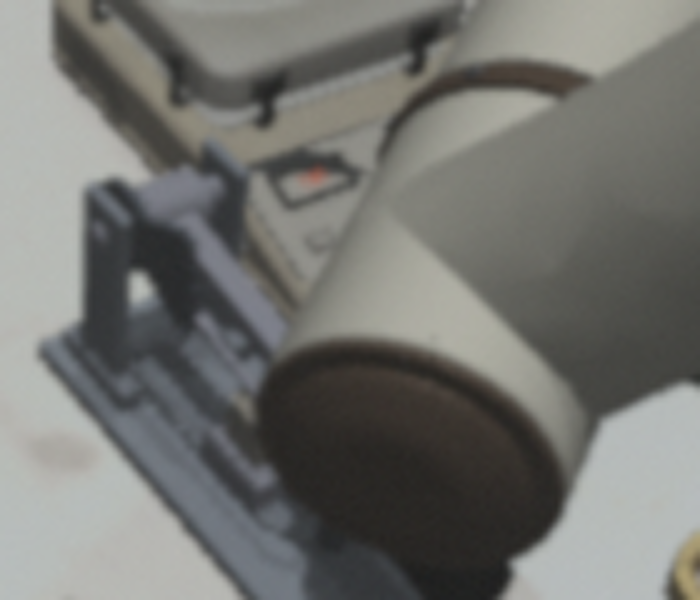

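The arm hides the grip, but the lever is following and is now just below level. I'll go on to the stop slowly.

apply_moves(xyz=[[0.01,0,0.13],[0.01,0,0.13],[0.01,0,0.13],[0,0,0.06],[0,0,0]], delta_rot=[[0,-0.15,0],[0,-0.15,0],[0,-0.15,0],[0,0,0],[0,0,0]], hand=[1,1,1,1,1])

```text
clock: 6.98
position: [494.1, -52.6, 84.8]
ee_rot: [0.105, 0.99, -0.01, 0.097]
contact_force: [-0.6, -1.1, 5.3]
gripper_width: -0.0
grasp_force: 2.6
```

apply_moves(xyz=[[0,0,0.08],[0,0,0.06],[0,0,0]], delta_rot=[[0,-0.1,0],[0,0,0],[0,0,0]], hand=[1,1,1])

```text
clock: 7.23
position: [494.6, -52.7, 81.4]
ee_rot: [0.105, 0.989, -0.01, 0.102]
contact_force: [-1.5, -0.5, 5.9]
gripper_width: 0.0
grasp_force: 3.2
```

apply_moves(xyz=[[0,0,0.06],[0,0,0.06],[0,0,0]], delta_rot=[[0,0,0],[0,0,0],[0,0,0]], hand=[1,1,1])

```text
clock: 7.48
position: [494.9, -52.8, 80.3]
ee_rot: [0.105, 0.989, -0.011, 0.102]
contact_force: [-12.3, 4.3, 24.5]
gripper_width: 0.4
grasp_force: 13.5
```

The force jumped to 24 N with little travel, so the lever is at its stop. I'll let go along the tool axis.

apply_moves(xyz=[[0,0,0],[0,0,-0.12],[0,0,-0.2],[0,0,-0.4],[0,0,-0.8],[0,0,-1],[0,0,-1],[0,0,-1],[0,0,-1],[0,0,-1],[0,0,-1],[0,0,0],[0,0,0]], delta_rot=[[0,0,0],[0,0,0],[0,0,0],[0,0,0],[0,0,0],[0,0,0],[0,0,0],[0,0,0],[0,0,0],[0,0,0],[0,0,0],[0,0,0],[0,0,0]], hand=[1,1,1,1,1,1,1,1,1,1,1,1,1])

```text
clock: 8.57
position: [457.3, -44.7, 262.6]
ee_rot: [0.106, 0.989, -0.01, 0.102]
contact_force: [-0.2, -1.0, -1.1]
gripper_width: -0.1
grasp_force: 0.0
```

```bash
python3 - <<'E'
from h import *
p=shot("wrist");w=cloud(p);s=p["st"];save("w5.png",p["frame"])
for b in nets.masks_of("clamp_button_top",p)[:2]:
    q=w[b["region"]];q=q[~np.isnan(q[:,0])];print(b["score"],b["bbox"],np.median(q,0))
    c,r=np.linalg.lstsq(np.c_[q[:,:2],np.ones(len(q))],q[:,2],rcond=None)[:2];print("slope",c)
print(s["contact_force"])
p=shot("scene");save("s5.png",cv2.resize(p["frame"][110:330,210:460],None,fx=2.7,fy=2.7,interpolation=cv2.INTER_CUBIC))
E
```

```text
0.85 [307.4, 164.2, 330.4, 197.4] [495.4073641  -54.71666552  85.83761364]
slope [  0.22692326  -0.08182986 -31.33203049]
[-0.1973285  -0.97687222 -1.07062154]
```

View pics/s5.png

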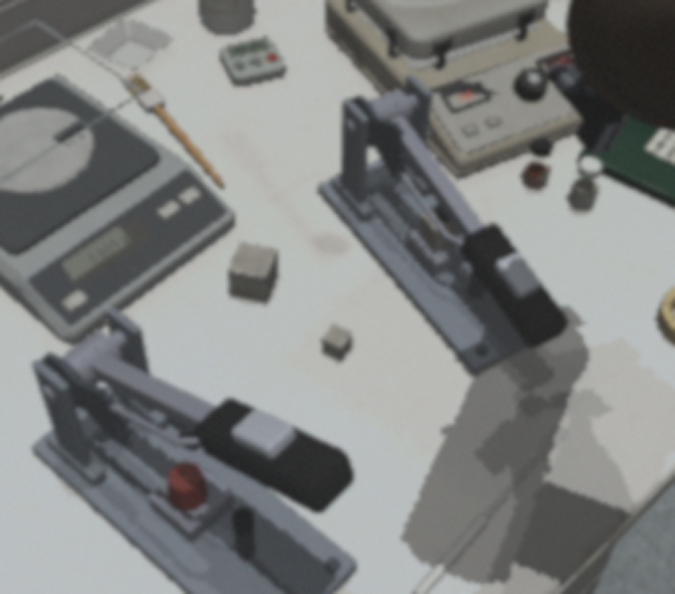

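View pics/w5.png

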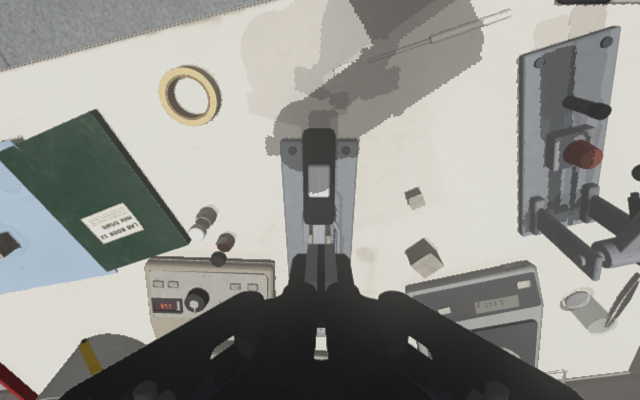

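The scene view shows the cube press's lever down (button at (515,275)) with the cube under its foot (432,232), and the bung press's lever still raised. The button is out at z = 86 with a slope of about 0.23, which matches the stop.

```bash
python3 -c "
from bench import arm;print(arm.job_done())"
```

```text
the job is handed in; nothing more can be done
None
```

The mortar cube is clamped: its press's lever is down at its stop with the button released, the bung press's lever is still raised, and the job was handed in at about 9 s.

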